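Shut the dabbas and the tilt-out bin with light touches

TASK

Close up the kitchen platform with light touches, in this order: first press the lid of the tall narrow steel dabba down until it is fully shut, then the lid of the low wide steel dabba, and last push the tilted-out front of the green bin fully shut. Press gently, pick nothing up and do not pull the lids up; leave both dabbas standing where they are and do not disturb the glass bottle, the wooden mortar or the grater.

Things in the scene. Friction and masses are not known exactly. Their poses are not given: they have to be found in the camera images.
- tall_dabba: tall narrow round steel dabba (can), loose, standing upright, 72 mm in diameter, 130 mm high with its lid fully shut; about 0.6 kg. Origin: centre of its underside, z up. A thin bead runs round it 105 to 109 mm up, where the lid's skirt comes down to when shut
- tall_lid_top (a point): centre of the flat top of the tall dabba's steel push-on lid (78 mm in diameter, skirt 20 mm deep); 130 mm above the dabba's underside when shut, higher by the joint value when not
- tall_lid (a joint): height (m) of the tall dabba's lid above fully shut: 0 = shut against a firm stop, starts 0.009 to 0.014; slides with about 4 N of friction and stays where it is left
- wide_dabba: low wide round steel dabba, loose, standing upright, 110 mm in diameter, 70 mm high with its lid fully shut; about 0.75 kg. Origin: centre of its underside, z up. A thin bead runs round it 45 to 49 mm up
- wide_lid_top (a point): centre of the flat top of the wide dabba's steel push-on lid (116 mm in diameter, skirt 20 mm deep); 70 mm above the dabba's underside when shut, higher by the joint value when not
- wide_lid (a joint): height (m) of the wide dabba's lid above fully shut: 0 = shut against a firm stop, starts 0.009 to 0.014; slides with about 4 N of friction and stays where it is left
- bin: green plastic tilt-out storage bin, housing fixed to the platform, 150 mm deep (x), 210 mm wide (y), 190 mm high. Origin: centre of its underside; its x axis points level from the front into the bin (away from the robot), z up. Its front is a flat panel, 196 mm wide and 170 mm high, hinged along the bottom edge of the housing's front face, 12 mm above the platform, so that its top tilts out towards the robot
- bin_front_top (a point): middle of the top edge of the bin's front panel, on its outer face; moves with the panel, 170 mm from the hinge line
- bin_front_shut (a point): where bin_front_top lies when the front is fully shut: on the housing's front face, 75 mm in front of the bin's origin and 182 mm above the platform
- bin_front (a joint): tilt of the bin's front panel (rad): 0 = shut, upright against a firm stop, starts 0.3 to 0.6; stiff hinge (0.25 N m of friction), stays where it is left. A push near its top takes about 2 N
- bottle: glass bottle with a steel twist cap, loose, 66 mm in diameter, 190 mm high; bystander. Origin: centre of its underside
- mortar: small wooden mortar, open round cup, loose, 84 mm in diameter, 75 mm high; bystander. Origin: centre of its underside
- grater: standing steel box grater with a black handle on top, loose, 66 by 92 mm, 211 mm high; bystander. Origin: centre of its underside
There are look-alikes about, which are no part of the job. What is shaped like the wide_dabba but orange or pink is not meant.

How it is judged (in metres and radians):
On the way, in this order (a step that is already met when the one before it is completed fails the run):
1. the tall dabba's lid is pressed shut (value of joint tall_lid below 0.0035 m), for 0.1 s.
2. then the wide dabba's lid is pressed shut (value of joint wide_lid below 0.0035 m), for 0.1 s.
3. then the bin's front is pushed shut (value of joint bin_front below 0.06 rad), for 0.1 s.
At the end, for the whole second after the job is handed in: Both lids are within 3.5 mm of fully shut, the bin's front within 0.06 rad (about 10 mm at its top) of shut, both dabbas upright, at rest and within 30 mm of where they stood; bottle, mortar and grater within 30 mm of where they stood (value of joint each of tall_lid, wide_lid below 0.0035 m and value of joint bin_front below 0.06 rad and distance of each of tall_dabba, wide_dabba, bottle, mortar, grater from where it was at the start of the episode below 0.03 m and angle between each of tall_dabba, wide_dabba's own z axis and vertical below 0.1 rad and linear speed of each of tall_dabba, wide_dabba below 0.02 m/s); the robot touches nothing.
It fails at once if a dabba is pressed or the bin pushed harder than 35 N (contact force between any of tall_dabba, wide_dabba, bin and the fingers above 35 N).
It fails at once if a dabba is lifted or tipped (height (world z) of any of tall_dabba, wide_dabba above 0.012 m or angle between any of tall_dabba, wide_dabba's own z axis and vertical above 0.25 rad).
It fails at once if a lid is pulled up (value of joint any of tall_lid, wide_lid above 0.019 m).
It fails at once if a dabba or a bystander is pushed away or knocked over (distance of any of tall_dabba, wide_dabba, bottle, mortar, grater from where it was at the start of the episode above 0.03 m or angle between any of bottle, mortar, grater's own z axis and vertical above 0.3 rad).
It also fails if it takes over 64 s, if anything falls off the work surface, if the arm or the gripper's body presses on something with over 40 N, if the wrist force passes 120 N, or if a joint passes its speed limit or range.

ROBOT

A 6-joint arm with a two-finger parallel gripper is mounted at the origin on the work surface. World frame = base frame: x ahead of the robot, y to its left, z up, the work surface at z = 0. Lengths are in m, angles in degrees, forces in N, time in s.
With the tool pointing down it reaches from about 0.4 to 0.825 m from the base axis. Payload 7 kg.
Tool frame: the origin (TCP) lies on the centre line of the jaws, within the pads' length; the fingertips stand 8 mm ahead of it and the grasp point (between the pads) lies 11 mm behind it (r.tcp_to_tips is the distance from the TCP to the fingertips, in m); z points along the fingers, y is the direction in which the jaws open and shut (so a half turn about z gives the same grasp; the last joint's range is limited). The gripper opens to 88 mm and grips with 3 to 60 N. Pads are 19 mm wide; open, the fingers measure 130 mm over their backs; the gripper's body (78 mm by 193 mm) begins 47 mm behind the grasp point.
Start: joints at [88.757, 20.546, 0.682, 0, -70.136, -16.507], TCP at [0.206, 0.643, 0.235] pointing down, gripper open.
Joint ranges: [-176.03, 176.03], [-82.01, 121.73], [-58.28, 71.71], [-173.87, 95.51], [-174.79, -0.11], [-173.66, 173.66]. Speed limits (degrees/s): [136.94, 136.94, 172.46, 180, 180, 180].

INTERFACE

Orientations are given as [roll, pitch, yaw] about the fixed x, y, z axes, in that order (R = Rz(yaw) Ry(pitch) Rx(roll)).
In Python, from plant import r gives the robot as it stands.
- The arm moves only by the tool drive_tool, never from a script. Its argument "plan" is text: rows parted by semicolons, each of 4 numbers parted by spaces: the shift along the tool's x, y, z in cm, then the turn about the tool's z in rad. A call has 1 to 8 rows; each row is the pose to reach, as a shift and turn from the pose commanded when the call began, along the tool's axes at that moment; what a row does not reach only later rows make up. A row lasts 1/8 s, in which the tool goes at most 62.5 mm and 10.7 degrees, less where a joint would pass 70% of its speed; a pose out of reach is approached as far as the arm can. A call with a gripper value outside its range is refused whole. "fingers" is the closure, from -1 (fully open) to 1 (shut), set as the call begins (left out, the last holds). The fingers move at their own pace and stop on an object; "squeeze" is the grip in N (left out, the last holds). Time passes only in rows, so rows that repeat a pose let the fingers close. It gives the time, the measured TCP pose, the force and the opening at its end, in the units of the state.
- r.get_state(): the state, without advancing time (a new reading comes with each control period).
- r.capture(name): name is "side" or "top" or "wrist"; returns a dict with "frame" (400x640x3 uint8, red, green, blue), "fovy" (degrees; the focal length in pixels is half the picture's height over the tangent of half this angle, whatever the lens; pixels are square), "cx", "cy" (the principal point, pixels), "rvec" (rotation vector, rad) and "tvec" (3), from world to camera coordinates, as OpenCV has them. Camera axes: x right, y down, z forward; pixel columns grow to the right and rows downward; lengths in m; the calibration is good to about 2 mm. A picture is of the moment at which its call begins. There is no depth.
- r.close_job(): hands the job in, once; it reports no verdict.
The state is a dict: "time_s": time; "joints": joint angles; "qd": joint speeds; "joint_torque": joint torques, N m; "tcp_pos": TCP position; "eef_rot": TCP orientation; "contact_force": force on the tool from outside, world axes, zero at the start; "moment": the same for the moment, N m; "gripper_width": finger opening in m.
Only numpy, scipy, OpenCV 4.12 (cv2) and the standard library are available. Lean on these libraries where they do the work, as an engineer would, in place of code of your own. Each camera call takes 0.05 s, during which the arm holds its last target. There are 200 camera calls.

## Working session

There is one attempt and no reset: what is moved stays moved. The work goes in short steps, Python scripts to look and compute and a tool call to move; the robot and the scene stay as the last step left them, time stands still between calls to the robot, and variables do not carry over. Pictures are saved under pics/ and viewed, about 8 in all and at most 12, crops included, and the job is handed in when it is done.

Besides the shell and the picture viewer there is one more tool, called after "Request:" by a JSON object that holds its "api" and its "payload". drive_tool: Moves the arm, as the interface text tells. Its arguments: {"type":"object","properties":{"plan":{"type":"string"},"fingers":{"type":"number"},"squeeze":{"type":"number"}},"required":["plan"]}

```bash
mkdir -p pics; ls
cat > h.py <<'E'
import numpy as np, cv2
from plant import r
def cap(n,f):
    c=r.capture(n); cv2.imwrite(f'pics/{f}.png',c['frame'][:,:,::-1]); 
    np.savez(f'pics/{f}.npz',**c); return c
def cam(f):
    c=np.load(f'pics/{f}.npz'); H=c['frame'].shape[0]
    fl=H/2/np.tan(np.radians(float(c['fovy']))/2)
    K=np.array([[fl,0,float(c['cx'])],[0,fl,float(c['cy'])],[0,0,1]])
    R,_=cv2.Rodrigues(c['rvec'].astype(float).ravel()); return K,R,c['tvec'].astype(float).ravel()
def ray(f,u,v):
    K,R,t=cam(f); d=R.T@np.linalg.inv(K)@np.array([u,v,1.]); return -R.T@t,d
def at_z(f,u,v,z):
    o,d=ray(f,u,v); return o+d*(z-o[2])/d[2]
def proj(f,p):
    K,R,t=cam(f); q=K@(R@np.array(p,float)+t); return q[:2]/q[2]
def tri(*obs):
    A=np.zeros((3,3));b=np.zeros(3)
    for f,u,v in obs:
        o,d=ray(f,u,v);d/=np.linalg.norm(d);M=np.eye(3)-np.outer(d,d);A+=M;b+=M@o
    return np.linalg.solve(A,b)
def crop(f,x0,y0,x1,y1,k,out):
    im=cv2.imread(f'pics/{f}.png')[y0:y1,x0:x1]; cv2.imwrite(f'pics/{out}.png',cv2.resize(im,None,fx=k,fy=k,interpolation=cv2.INTER_CUBIC))
E
python3 - <<'E'
from h import *
for n in('side','top'): 
    c=cap(n,n+'0'); K,R,t=cam(n+'0'); print(n,{k:v for k,v in c.items() if k!='frame'},-R.T@t)
a=cv2.imread('pics/side0.png');b=cv2.imread('pics/top0.png')
print(r.get_state())
E
```

```text
pics
side {'fovy': 49.65898064487075, 'cx': 318.0153532700367, 'cy': 201.17417314635745, 'rvec': array([ 2.2739305 , -0.25634302,  0.10422052]), 'tvec': array([-0.59040116,  0.12447869,  1.12613381])} [ 0.41564719 -0.8805255   0.82713849]
top {'fovy': 43.156025939743685, 'cx': 317.36627080705705, 'cy': 207.00311753920045, 'rvec': array([ 2.18551105, -2.13465088,  0.1227836 ]), 'tvec': array([-0.12537081,  0.56410686,  1.22078941])} [ 0.42154753 -0.11715498  1.27782376]
{'time_s': 0.1, 'joints': array([ 8.87568199e+01,  2.05878682e+01,  6.39458339e-01, -1.61319512e-02,
       -7.01340024e+01, -1.65101040e+01]), 'qd': array([-0.04466353, -0.06470448,  0.04966779, -0.03411545, -0.06203092,
       -0.01512966]), 'joint_torque': array([-1.46288930e-03, -5.84162557e+01,  2.93752581e+01,  7.01554567e+00,
        1.02061545e-02, -4.42199075e-05]), 'tcp_pos': array([0.20568939, 0.64247073, 0.23371864]), 'eef_rot': array([ 1.79916676e+02, -8.88166926e-03, -1.77587705e+01]), 'contact_force': array([ 0.12772367,  0.23382896, -0.43376028]), 'moment': array([-0.04433541,  0.01667905, -0.02393089]), 'gripper_width': 0.08792975884956454}
```

View pics/top0.png

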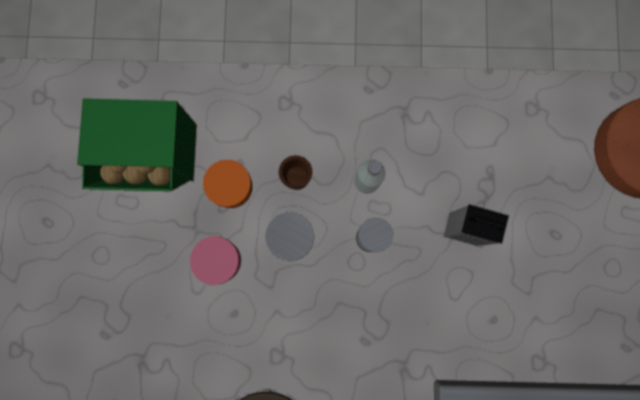

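View pics/side0.png

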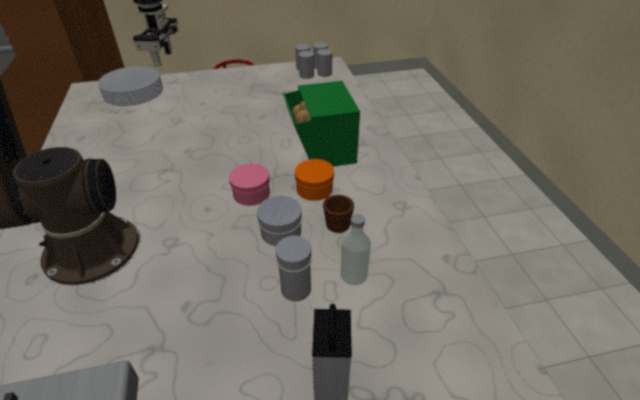

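The top view shows the bin at (137,145), orange (228,184) and pink (215,260) look-alikes, steel wide lid (290,236), steel tall lid (375,235), mortar (295,172), bottle (370,175) and grater (480,224). The side view agrees: steel wide dabba (280,220), tall one (295,268). I'll confirm them in one enlarged crop and measure.

Run:
```python
from h import *
im=cv2.imread('pics/top0.png')
a=cv2.resize(im[85:300,70:400],None,fx=2.4,fy=2.4,interpolation=cv2.INTER_CUBIC)
cv2.imwrite('pics/c1.png',a)
s=cv2.imread('pics/side0.png')
cv2.imwrite('pics/c2.png',cv2.resize(s[70:310,220:385],None,fx=2.5,fy=2.5,interpolation=cv2.INTER_CUBIC))
print(at_z('top0',375,235,.142),at_z('top0',290,236,.082))
```

```text
[ 0.49388345 -0.24343181  0.142     ] [ 0.49060747 -0.04918323  0.082     ]
```

View pics/c1.png

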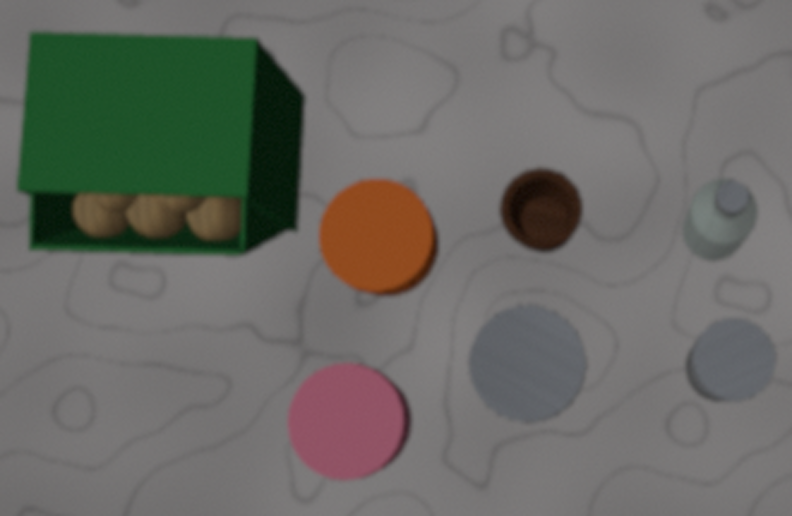

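View pics/c2.png

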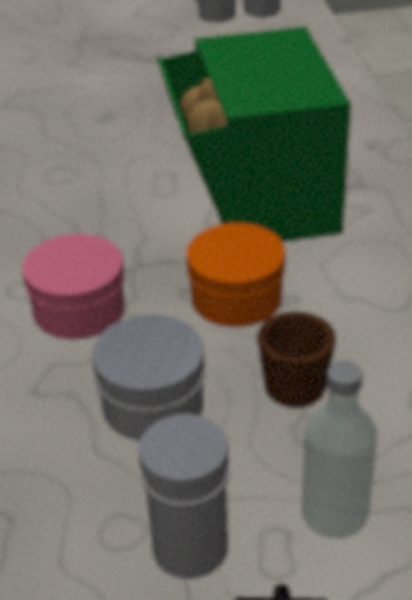

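The crops confirm the steel pair: wide lid centre (290,236), tall lid (376,235), with diameters of about 49 and 35 px matching 116 and 78 mm. Pink and orange are the decoys. Next I'll work out the bin geometry and tool-frame shifts.

```bash
cat >> h.py <<'E'
def go(p,yaw=None):
    s=r.get_state(); y=np.radians(s['eef_rot'][2]); from scipy.spatial.transform import Rotation as Q
    Rm=Q.from_euler('xyz',s['eef_rot'],degrees=True).as_matrix()
    d=Rm.T@(np.array(p)-s['tcp_pos'])*100; return np.round(d,2), None if yaw is None else round(-(np.radians(yaw)-y),3)
E
python3 - <<'E'
from h import *
f='top0'
hc=[at_z(f,u,v,.19) for u,v in[(78.3,164.2),(173.3,166.2),(83.3,98.7),(177,101.7)]]
for p in hc: print(p)
print('w,d',np.linalg.norm(hc[0]-hc[1]),np.linalg.norm(hc[0]-hc[2]))
c=sum(hc)/4; ax=(hc[2]+hc[3]-hc[0]-hc[1]);ax/=np.linalg.norm(ax); print('c',c,'yaw',np.degrees(np.arctan2(ax[1],ax[0])))
e=np.array(hc[0]-hc[1]);print('yaw from front edge',np.degrees(np.arctan2(-e[0],e[1])))
for u,v in[(83.3,188.3),(171.3,190)]: print('ptop',at_z(f,u,v,.16))
for n,p in dict(tall=(376.2,235,.142),wide=(289.8,236.2,.082),mortar=(295,172,.075),bottle=(375,166,.19),grater=(487,224,.2),orange=(228,184,.08)).items(): 
    q=at_z(f,*p); print(n,q,proj('side0',q))
print(go([.494,-.245,.235],0),go([.494,-.245,.235]))
E
```

```text
[0.63056222 0.41263949 0.19      ]
[0.63097552 0.20443264 0.19      ]
[0.77863112 0.41314104 0.19      ]
[0.77658577 0.20446595 0.19      ]
w,d 0.20820725936485587 0.148069752488699
c [0.70418866 0.30866978 0.19      ] yaw 0.10434847186625361
yaw from front edge 0.11373488026636476
ptop [0.58186539 0.41176187 0.16      ]
ptop [0.58263727 0.21470785 0.16      ]
tall [ 0.49394689 -0.24612633  0.142     ] [292.01673667 247.79758553]
wide [ 0.4901235  -0.04872448  0.082     ] [278.3525663 208.9785154]
mortar [ 0.64576235 -0.05623444  0.075     ] [337.50716197 203.76975137]
bottle [ 0.64172077 -0.23652557  0.19      ] [357.89844953 217.81221358]
grater [ 0.51933063 -0.47591905  0.2       ] [329.03607913 319.86071914]
orange [0.61187902 0.10330579 0.08      ] [312.24494886 168.69156927]
(array([ 5.453e+01,  7.572e+01, -1.000e-02]), np.float64(-0.31)) (array([ 5.453e+01,  7.572e+01, -1.000e-02]), None)
```

Bin front plane is at x≈0.629, y≈0.308, yaw≈0, with the panel tilted about 0.29 rad. The 208×148 mm footprint matches the given size. I'll move off with fingers shut, going round via (0.48, 0.30, 0.275).

Request:
{"api": "drive_tool", "payload": {"plan": "4.6 3.0 -4 0; 9.2 6.1 -4 -0.1; 13.8 9.1 -4 -0.2; 18.4 12.2 -4 -0.31; 23 15.2 -4 -0.31; 27.6 18.2 -4 -0.31; 32.2 21.2 -4 -0.31; 36.6 24.3 -4 -0.31", "fingers": 1, "squeeze": 5}}

```text
time_s: 1.1
tcp_pos: [0.481, 0.2982, 0.2743]
eef_rot: [180.0, 0.0, 0.0]
contact_force: [2.0, 0.9, -0.3]
gripper_width: 0.0134
```

Request:
{"api": "drive_tool", "payload": {"plan": "0.2 6 0 0; 0.4 12 0 0; 0.6 18 0 0; 0.8 24 0 0; 1 30 0 0; 1.2 36 0 0; 1.3 42 0 0; 1.3 48 0 0"}}

```text
time_s: 2.1
tcp_pos: [0.493, -0.1821, 0.2745]
eef_rot: [-180.0, -0.0, 0.0]
contact_force: [1.3, -0.2, 0.5]
gripper_width: 0.0004
```

Request:
{"api": "drive_tool", "payload": {"plan": "0 3.5 0 0; 0 6.4 0 0; 0 6.4 3 0; 0 6.4 6 0; 0 6.4 8 0; 0 6.4 10 0; 0 6.4 10 0; 0 6.4 10 0"}}

```text
time_s: 3.1
tcp_pos: [0.4938, -0.2443, 0.1752]
eef_rot: [180.0, -0.0, 0.0]
contact_force: [-0.6, 0.0, -0.0]
gripper_width: 0.001
```

Run:
```python
from h import *
cap('side','side1');cap('top','top1');s=r.get_state();print(s['tcp_pos'],s['eef_rot'],s['contact_force'],s['gripper_width'],r.tcp_to_tips)
a=cv2.imread('pics/side1.png')[190:320,220:400];b=cv2.imread('pics/top1.png')[140:270,300:480]
cv2.imwrite('pics/v1.png',np.hstack([cv2.resize(a,(400,520*400//720)) if 0 else cv2.resize(a,None,fx=2.2,fy=2.2),cv2.resize(b,None,fx=2.2,fy=2.2)]))
```

```text
[ 0.49397097 -0.24428291  0.1755578 ] [ 1.79977925e+02 -8.39063165e-02  2.39830196e-02] [-0.88191114 -0.21368451 -0.45112372] 0.0006774501696541313 0.008
```

View pics/v1.png

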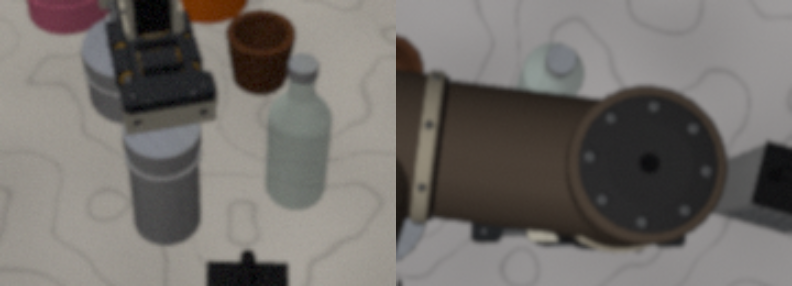

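The tool stands over the tall lid, with the gripper body clear of the bottle and grater. I'll descend gently, in small steps, watching force.

Request:
{"api": "drive_tool", "payload": {"plan": "0 0 1 0; 0 0 1.8 0; 0 0 2.2 0; 0 0 2.4 0; 0 0 2.6 0; 0 0 2.7 0; 0 0 2.8 0; 0 0 2.9 0"}}

```text
time_s: 4.2
tcp_pos: [0.4934, -0.2442, 0.1457]
eef_rot: [180.0, -0.0, 0.0]
contact_force: [-2.4, 0.9, 3.2]
gripper_width: 0.0004
```

Request:
{"api": "drive_tool", "payload": {"plan": "0 0 0.1 0; 0 0 0.2 0; 0 0 0.3 0; 0 0 0.4 0"}}

```text
time_s: 4.7
tcp_pos: [0.4934, -0.2442, 0.1415]
eef_rot: [180.0, 0.0, 0.0]
contact_force: [-2.2, 1.2, 3.5]
gripper_width: 0.0004
```

Request:
{"api": "drive_tool", "payload": {"plan": "0 0 0.1 0; 0 0 0.2 0; 0 0 0.25 0; 0 0 0.3 0"}}

```text
time_s: 5.2
tcp_pos: [0.4934, -0.2442, 0.1385]
eef_rot: [180.0, 0.0, 0.0]
contact_force: [-1.5, 0.2, 2.6]
gripper_width: 0.0003
```

Request:
{"api": "drive_tool", "payload": {"plan": "0 0 0.05 0; 0 0 0.08 0; 0 0 0.08 0"}}

```text
time_s: 5.58
tcp_pos: [0.4935, -0.2442, 0.1383]
eef_rot: [180.0, -0.0, 0.0]
contact_force: [-2.8, 1.3, 7.1]
gripper_width: 0.0007
```

The force rose to 7 N with the tips at z≈0.130, so the tall lid is on its stop. Now up and over to the wide lid.

Request:
{"api": "drive_tool", "payload": {"plan": "0 0 -2 0; 0 0 -6 0; -0.1 -5 -6 0; -0.2 -10 -6 0; -0.3 -15 -5 0; -0.3 -19.5 -3 0; -0.3 -19.5 1 0; -0.3 -19.5 3 0"}}

```text
time_s: 6.58
tcp_pos: [0.4896, -0.0483, 0.1059]
eef_rot: [-180.0, 0.1, 0.1]
contact_force: [0.5, 0.5, 0.3]
gripper_width: 0.0006
```

Run:
```python
from h import *
cap('side','side2');s=r.get_state();print(s['tcp_pos'],s['contact_force'])
crop('side2',220,120,400,320,3,'v2')
```

```text
[ 0.48852439 -0.04877512  0.10396024] [-1.59713421  0.01457269 -2.67331972]
```

View pics/v2.png

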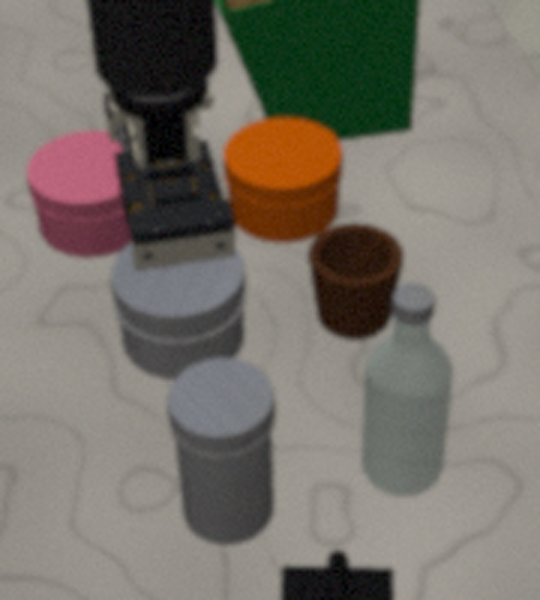

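The tall lid's skirt now sits on its bead and nothing has moved. The tool is over the wide lid, so I'll press that gently.

Request:
{"api": "drive_tool", "payload": {"plan": "0 0 0.6 0; 0 0 1.2 0; 0 0 1.5 0; 0 0 1.7 0; 0 0 1.8 0; 0 0 1.9 0; 0 0 2 0; 0 0 2.1 0"}}

```text
time_s: 7.62
tcp_pos: [0.4904, -0.0491, 0.087]
eef_rot: [180.0, -0.0, 0.0]
contact_force: [-1.4, 0.1, 3.7]
gripper_width: 0.0005
```

Request:
{"api": "drive_tool", "payload": {"plan": "0 0 0.1 0; 0 0 0.2 0; 0 0 0.3 0; 0 0 0.4 0"}}

```text
time_s: 8.12
tcp_pos: [0.4905, -0.0492, 0.0827]
eef_rot: [-180.0, -0.0, 0.0]
contact_force: [-0.5, 0.3, 3.5]
gripper_width: 0.0004
```

Request:
{"api": "drive_tool", "payload": {"plan": "0 0 0.1 0; 0 0 0.2 0; 0 0 0.3 0; 0 0 0.35 0"}}

```text
time_s: 8.62
tcp_pos: [0.4904, -0.0492, 0.0792]
eef_rot: [180.0, -0.0, 0.0]
contact_force: [-0.3, -0.1, 3.6]
gripper_width: 0.0002
```

Request:
{"api": "drive_tool", "payload": {"plan": "0 0 0.05 0; 0 0 0.1 0; 0 0 0.15 0; 0 0 0.18 0; 0 0 0.18 0"}}

```text
time_s: 9.25
tcp_pos: [0.4905, -0.0492, 0.0782]
eef_rot: [180.0, -0.0, 0.0]
contact_force: [-2.9, 0.3, 11.9]
gripper_width: 0.0006
```

Force is 12 N with the tips at z≈0.070, so the wide lid is shut. Next I'll go to the bin, with a standoff in front of the panel top.

Request:
{"api": "drive_tool", "payload": {"plan": "0 0 -4 0; 0 0 -8.6 0; 0 -5.9 -8.6 0; 0 -11.9 -8.6 0; 0 -17.9 -8.6 0; 0 -23.9 -8.6 0; 0 -29.9 -8.6 0; 1 -35.8 -8.6 0"}}

```text
time_s: 10.25
tcp_pos: [0.4994, 0.3107, 0.1632]
eef_rot: [180.0, 0.0, 0.0]
contact_force: [0.8, -0.7, 0.0]
gripper_width: 0.0006
```

Request:
{"api": "drive_tool", "payload": {"plan": "2 0 0 0; 4 0 0 0; 4 0 0 0"}}

```text
time_s: 10.62
tcp_pos: [0.5407, 0.3087, 0.1622]
eef_rot: [179.9, 0.1, -0.0]
contact_force: [0.1, -1.3, -0.4]
gripper_width: 0.0007
```

Run:
```python
from h import *
cap('side','side3');s=r.get_state();print(s['tcp_pos'],s['contact_force'])
crop('side3',200,60,400,320,2.3,'v3')
```

```text
[0.53999421 0.30845709 0.16240013] [-1.20687586  0.00189238 -0.31387744]
```

View pics/v3.png

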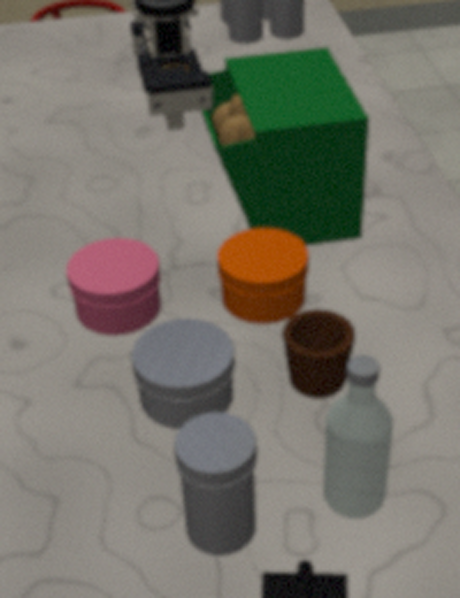

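Both dabbas are shut and standing, and the closed fingertips are just in front of the panel top. Now push along +x.

Request:
{"api": "drive_tool", "payload": {"plan": "1 0 0 0; 2 0 0 0; 2.6 0 0 0; 3.2 0 0 0; 3.8 0 0 0; 4.4 0 0 0; 5 0 0 0; 5.6 0 0 0"}}

```text
time_s: 11.68
tcp_pos: [0.5967, 0.3089, 0.1634]
eef_rot: [-180.0, -0.0, 0.0]
contact_force: [-2.1, 0.2, 1.2]
gripper_width: 0.0009
```

Request:
{"api": "drive_tool", "payload": {"plan": "0.5 0 0 0; 1 0 0 0; 1.2 0 0 0; 1.4 0 0 0; 1.6 0 0 0"}}

```text
time_s: 12.3
tcp_pos: [0.6123, 0.3088, 0.1635]
eef_rot: [180.0, 0.0, 0.0]
contact_force: [-0.4, -0.5, 0.7]
gripper_width: 0.0002
```

Request:
{"api": "drive_tool", "payload": {"plan": "0.2 0 0 0; 0.4 0 0 0; 0.5 0 0 0; 0.6 0 0 0; 0.6 0 0 0"}}

```text
time_s: 12.92
tcp_pos: [0.6184, 0.3089, 0.1634]
eef_rot: [-180.0, -0.0, 0.0]
contact_force: [0.2, -0.8, 0.6]
gripper_width: 0.0005
```

Request:
{"api": "drive_tool", "payload": {"plan": "0.1 0 0 0; 0.2 0 0 0; 0.3 0 0 0; 0.3 0 0 0"}}

```text
time_s: 13.42
tcp_pos: [0.619, 0.3088, 0.1634]
eef_rot: [180.0, 0.2, 0.0]
contact_force: [-12.0, 0.1, 6.2]
gripper_width: 0.0004
```

The push met a 12 N stop at x≈0.619, so the panel is shut. I'll back away and check.

Request:
{"api": "drive_tool", "payload": {"plan": "-2 0 0 0; -6 0 0 0; -9 0 -4 0; -9 0 -10 0; -9 -5 -10 0; -9 -10 -10 0; -9 -15 -10 0; -9 -15 -10 0"}}

```text
time_s: 14.42
tcp_pos: [0.5308, 0.462, 0.2619]
eef_rot: [180.0, 0.0, 0.2]
contact_force: [-0.3, -0.8, -0.4]
gripper_width: 0.0006
```

Run:
```python
from h import *
cap('side','side4');cap('top','top4');s=r.get_state();print(s['tcp_pos'],s['contact_force'])
a=cv2.imread('pics/side4.png')[60:320,220:400];b=cv2.imread('pics/top4.png')[80:340,70:410]
cv2.imwrite('pics/v4.png',cv2.resize(np.hstack([a,b]),None,fx=1.53,fy=1.53,interpolation=cv2.INTER_CUBIC))
```

```text
[0.5311297  0.45922855 0.26277283] [-0.34757954  0.78693043  0.04099411]
```

View pics/v4.png

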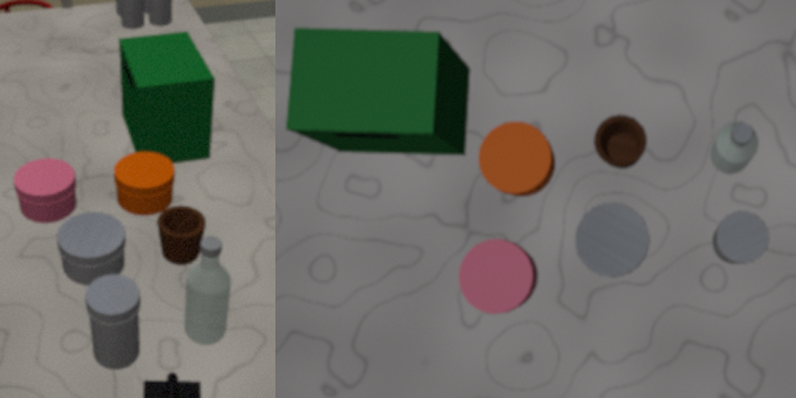

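The bin front is flush, and both lids sit on their beads. In the top view the tall lid is at about (375,235) and the wide lid at about (290,236), the same as before, and the bystanders look unmoved.

```bash
python3 -c "
from plant import r
print(r.close_job())"
```

```text
the job is handed in; nothing more can be done
None
```

I pressed the tall dabba's lid shut, then the wide dabba's lid, then pushed the bin's front shut, and handed the job in at about 14.5 s. I kept the fingers closed and did not lift anything. No verdict is reported on hand-in.

| Step | Where it stopped | Force reading at the stop |
|---|---|---|
| Tall lid | tips at z ≈ 0.130 m (shut height 0.130 m) | about 7 N |
| Wide lid | tips at z ≈ 0.070 m (shut height 0.070 m) | about 12 N |
| Bin front | TCP at x ≈ 0.619 m, front plane at 0.629 m, so the fingers' front edge lies on it | about 12 N |

These readings were taken at the end of each move, so brief peaks in between were not seen.

In the last side and top pictures both lids sit on their beads and the bin's front is flush. The dabbas, bottle and mortar are where they stood, and the arm is clear of everything. The grater was cut off in that final crop. The tool was last near it over the tall dabba, and it stood undisturbed in the pictures after that. No check failed or disagreed.

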